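# Clear the vacuum pot's lid, break its sticky seal and hold it just open

### The arm

A 7-joint arm with a two-finger parallel gripper is mounted at the origin on the work surface. World frame = base frame: x ahead of the robot, y to its left, z up, the work surface at z = 0. Lengths are in m, angles in rad, forces in N, time in s.
With the tool pointing down it reaches from about 0.425 to 0.875 m from the base axis. Payload 4.7 kg.
Tool frame: the origin (TCP) lies at the very end of the fingers, on their centre line; the grasp point (between the pads) lies behind it (ctrl.tcp_to_grasp is the z of the grasp point in the tool frame, in m); z points along the fingers, y is the line along which they close (so a half turn about z gives the same grasp; the last joint's range is limited). The gripper opens to 87 mm and grips with 3 to 60 N. Pads are 19 mm wide; open, the fingers measure 117 mm over their backs; the gripper's body (75 mm by 190 mm) begins 51 mm behind the grasp point.
Start: joints at [1.312, 0.321, -0.07, 1.45, 0.023, 1.371, -0.057], TCP at [0.175, -0.626, 0.189] pointing down, gripper open.
Joint ranges: [-2.86, 2.86], [-0.3, 2.09], [-1.38, 1.24], [0.06, 2.45], [-1.56, 4.7], [0.09, 2.05], [-2.69, 2.69]. Speed limits (rad/s): [2.57, 2.57, 3.14, 3.14, 3.14, 3.14, 3.14].

### API

Orientations are given as a rotation vector (axis times angle).
In Python, from bench import ctrl gives the robot as it stands.
- The arm moves only by the tool step_arm, never from a script. Its argument "targets" is a list of rows, each a list of 7 numbers: the shift along the world's x, y, z in cm, then the turn, a rotation vector about the world's x, y, z in degrees, then the opening, from 0 (shut) to 1 (fully open). A call has exactly 5 rows; each row shifts and turns the commanded pose from where the row before left it; what a row does not reach is not made up. A row lasts 1/12 s, in which the tool goes at most 41.7 mm and 7.16 degrees, less where a joint would pass 70% of its speed; a pose out of reach is approached as far as the arm can. A call with a gripper value outside its range is refused whole. The fingers move at their own pace and stop on an object; "force" is the grip in N (left out, the last holds). Time passes only in rows, so rows that do not move let the fingers close, or fill a call up. It gives the time, the measured TCP pose, the force, the opening and the grip force at its end, in the units of the state.
- ctrl.get_state(): the state, without advancing time (a new reading comes with each control period).
- ctrl.get_image(name): name is "scene" or "top" or "wrist"; returns (picture, depth): 480x640x3 uint8, red, green, blue; 480x640 float32, m along the optical axis (not along the pixel's ray), 0 where there is no reading.
- ctrl.camera_params(name): a dict with "intrinsics" (3x3 intrinsics, pixels), "distortion" ([k1, k2, p1, p2, k3] as OpenCV has them; the pictures are not rectified), "rvec" (rotation vector, rad) and "tvec" (3), from world to camera coordinates, as OpenCV has them; the wrist camera has in their place "hand_eye" (4x4, takes a point from camera to tool coordinates, whose origin is the TCP and whose axes are the flange's). Camera axes: x right, y down, z forward; pixel columns grow to the right and rows downward; lengths in m; the calibration is good to about 2 mm. A picture is of the moment at which its call begins: read the wrist's pose just before it. camera_params takes no time and is no camera call.
- ctrl.close_job(): hands the job in; it is judged then, once.
The state is a dict: "time": time; "joint_positions": joint angles; "qd": joint speeds; "joint_torque": joint torques, N m; "position": TCP position; "tool_rot": TCP orientation; "ft_force": force on the tool from outside, world axes, zero at the start; "torque": the same for the moment, N m; "grip_width": opening from 0.0 (shut) to 1.0 (fully open); "grip_force": force on a finger pad.
Only numpy, scipy, OpenCV 4.12 (cv2) and the standard library are available. Lean on these libraries where they do the work, as an engineer would, in place of code of your own. Each camera call takes 0.05 s, during which the arm holds its last target. There are 200 camera calls.

### The job

The mould rubber in the vacuum pot has been degassed and the air is back in, but the clear lid still sticks in its lip seal. Take the mixing cup that someone left standing on the lid and nest it fully home in the stack of the same cups on the bench; then pull the lid free by its handle and hold it level over the pot, about 2 cm above the rim all round, so that the rubber airs but stays covered from dust: do not let the lid jump up high, and do not set it back. Finish while still holding the lid there, and leave the other things on the bench where they are.

Things in the scene. Friction and masses are not known exactly. Their poses are not given: they have to be found in the camera images.
- chamber: steel vacuum pot, too heavy to shift, 210 mm across, its rim 105 mm above the bench; origin on the bench under its middle, z up, x from its front (round gauge, roughly towards the robot) to its back (brass valve). Gauge and valve stick out to 140 mm from the middle, below z = 85 mm
- lid: clear round acrylic lid on the pot, 230 mm across, 10 mm thick, about 0.6 kg, loose but stuck; origin at the middle of its underside, which rests on the rim (105 mm above the bench), axes as the pot's at the start. A spigot 11 mm deep sits in a lip seal: pulled up, the force climbs to about 18 N within the first 2 mm, then drops to the lid's weight, 6 N, by 5 mm
- lid_handle (a point): middle of the lid's handle, a level steel bar 12 mm thick and 100 mm long over the middle of the lid, along the lid's y axis, 42 mm above the lid's underside (32 mm above its top), on two thin posts 43 mm either side of this point, clear below between them
- cup: the mixing cup standing on the lid beside the handle, on the far side from the gauge: grey plastic, round, tapering, 70 mm tall, 45 mm wide at the foot, 70 mm at the rim, wall 2.5 mm, raised inner floor 26 mm above the foot, about 50 g; origin at the centre of its underside, z up along its axis
- stack_low: lower cup of the stack of two on the bench, the same shape as cup; origin at the centre of its underside
- stack_top: upper cup of the stack, the same shape, seated in stack_low; origin at the centre of its underside. A cup that is fully nested stands 26 mm higher than the one it sits in and shows 26 mm of its rim above it, with 1 to 2 mm of play all round
- wide_cup: bystander: a wider, lower mixing cup, 92 mm across the rim and 55 mm tall, near the stack; origin under its centre
- jar: bystander: small screw-top jar, 44 mm across and 62 mm tall, near the stack; origin under its centre
- palette_knife: bystander: palette knife lying on the bench, 193 mm long and 16 mm tall, in front of the stack; origin on the bench below it, near the middle
- bur_block: bystander: wooden block 50 x 110 mm with two rows of burs, 68 mm tall over all, in front of the pot; origin under its centre
- pliers: bystander: pliers lying on the bench, 170 mm long and 15 mm tall, in front of the pot; origin on the bench below the joint
- bottle_a: bystander: plastic bottle, 60 mm across and 120 mm tall, behind the stack; origin under its centre
Not all that is in view belongs to the job. There is more than one size of the lid; the job needs the smaller. What is shaped like the cup but orange is not meant.

How it is judged:
On the way, in this order (a step that is already met when the one before it is completed fails the run):
1. the cup from the lid is nested fully home in the stack and let go (horizontal distance between cup and stack_top below 0.006 m and z of cup in the frame of stack_top between 0.022 and 0.03 m and angle between cup's own z axis and vertical below 0.12 rad and contact force between the fingers and cup below 0.1 N), for 0.3 s.
2. the lid is pulled free of the seal, clear of the pot, carried by the fingers alone (z of lid in the frame of chamber above 0.117 m and contact force between lid and chamber below 0.1 N and contact force between the fingers and lid above 2 N), for 0.2 s.
At the end, for the whole second after the job is handed in: The fingers alone hold the lid still over the pot, 12 to 32 mm above the rim, tilt under 0.12 rad, within 25 mm of the pot's axis, not touching it; the cup is at rest in the stack, within 6 mm of concentric, 22 to 30 mm above the cup below, tilt under 0.12 rad, the stack upright on the bench (all of step 2 and z of lid in the frame of chamber below 0.137 m and horizontal distance between lid and chamber below 0.025 m and angle between each of lid, cup's own z axis and vertical below 0.12 rad and linear speed of each of lid, cup below 0.02 m/s and horizontal distance between cup and stack_top below 0.006 m and z of cup in the frame of stack_top between 0.022 and 0.03 m and horizontal distance between stack_top and stack_low below 0.006 m and z of stack_top in the frame of stack_low below 0.03 m and height (world z) of stack_low below 0.006 m and angle between stack_low's own z axis and vertical below 0.1 rad); the arm keeps its last pose, push and grip.
It fails at once if the lid jumps up or is lifted by more than 7 cm (z of lid in the frame of chamber above 0.175 m).
It fails at once if a bystander is moved by more than 3 cm (distance of any of wide_cup, jar, palette_knife, bur_block, pliers, bottle_a from where it was at the start of the episode above 0.03 m).
It also fails if it takes over 51 s, if anything falls off the work surface, if the arm or the gripper's body presses on something with over 40 N, if the wrist force passes 120 N, or if a joint passes its speed limit or range.

## Working session

There is one attempt and no reset: what is moved stays moved. The work goes in short steps, Python scripts to look and compute and a tool call to move; the robot and the scene stay as the last step left them, time stands still between calls to the robot, and variables do not carry over. Pictures are saved under pics/ and viewed, at most 10 in all, crops included, and the job is handed in when it is done.

Besides the shell and the picture viewer there is one more tool, called after "Call:" as name(argument=value, ...) on one line, values as JSON. step_arm: Moves the arm, as the interface text tells. Its arguments: {"type":"object","properties":{"targets":{"type":"array"},"force":{"type":"number"}},"required":["targets"]}

```bash
mkdir -p pics; ls; cat > h.py <<'E'
import numpy as np, cv2
from bench import ctrl
def cloud(name):
    s=ctrl.get_state() if name=="wrist" else None
    im,d=ctrl.get_image(name); p=ctrl.camera_params(name)
    K=np.array(p["intrinsics"],float); D=np.array(p["distortion"],float)
    v,u=np.mgrid[0:480,0:640]
    n=cv2.undistortPoints(np.stack([u,v],-1).reshape(-1,1,2).astype(np.float64),K,D).reshape(480,640,2)
    P=np.dstack([n*d[...,None],d])
    if name=="wrist":
        H=np.array(p["hand_eye"]); R=cv2.Rodrigues(np.array(s["tool_rot"],float))[0]
        P=(P@H[:3,:3].T+H[:3,3])@R.T+np.array(s["position"])
    else:
        R=cv2.Rodrigues(np.array(p["rvec"],float))[0]; P=(P-np.array(p["tvec"]).ravel())@R
    P[d==0]=np.nan
    return im,P
def save(im,f): cv2.imwrite("pics/"+f,im[...,::-1])
E
python3 - <<'E'
from h import *
print(ctrl.get_state(),ctrl.tcp_to_grasp)
for n in("top","scene"):
    im,P=cloud(n); save(im,n+"0.png"); np.savez(n+".npz",im=im,P=P)
    p=ctrl.camera_params(n);print(n,-cv2.Rodrigues(np.array(p["rvec"],float))[0].T@np.array(p["tvec"]).ravel())
E
```

```text
pics
{'time': 0.0, 'joint_positions': array([ 1.31209943,  0.32184575, -0.07004471,  1.45166424,  0.02263968,
        1.3708018 , -0.0568879 ]), 'qd': array([ 0.00077941, -0.00182941, -0.00106041, -0.000679  ,  0.00021544,
       -0.00027649,  0.00154372]), 'joint_torque': array([-4.01010084e-04, -4.91291678e+01, -4.04357566e-01, -3.12533784e+01,
       -6.40283804e-02,  4.34727164e-02,  1.67546686e-04]), 'position': array([ 0.17487007, -0.62539637,  0.18785191]), 'tool_rot': array([-3.11053947e+00, -4.26943230e-01,  6.43750896e-04]), 'ft_force': array([ 0.53749282, -1.19418485,  0.88484361]), 'torque': array([-0.00052254, -0.00474009,  0.01892496]), 'grip_force': 0.0, 'grip_width': 1.0012457746355035} -0.0187
top [ 0.34126854 -0.01604019  1.0871262 ]
scene [ 1.4251537  -0.68117538  0.82968605]
```

View pics/top0.png

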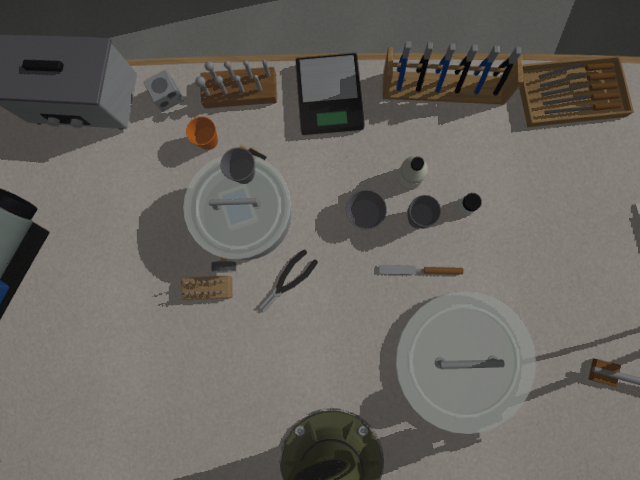

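View pics/scene0.png

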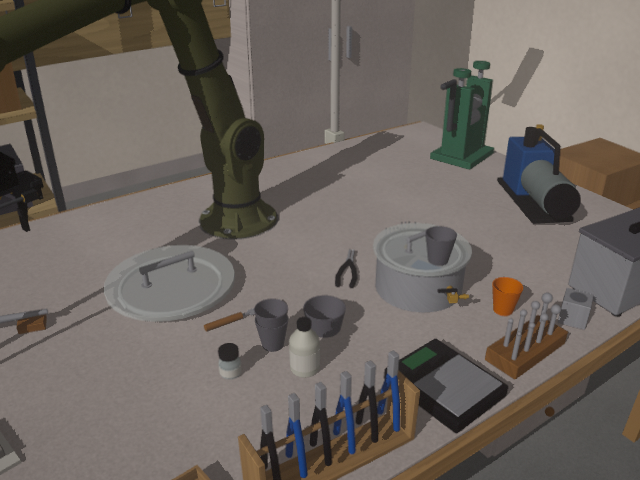

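```bash
cat >> h.py <<'E'
from scipy.optimize import least_squares
def circ(Q,r=None):
    f=lambda p:np.hypot(Q[:,0]-p[0],Q[:,1]-p[1])-(p[2] if r is None else r)
    x0=np.r_[Q[:,:2].mean(0),.035]
    return least_squares(f,x0 if r is None else x0[:2],loss="soft_l1",f_scale=.001).x
E
python3 - <<'E'
from h import *
T=np.load("top.npz");S=np.load("scene.npz")
def box(P,u0,u1,v0,v1,z0,z1):
    Q=P[v0:v1,u0:u1].reshape(-1,3);return Q[(Q[:,2]>z0)&(Q[:,2]<z1)]
def rep(n,Q):print(n,len(Q),Q.mean(0).round(4),Q.min(0).round(3),Q.max(0).round(3),circ(Q).round(4) if len(Q)>5 else'')
t=T["P"];s=S["P"]
rep("cup rim top",box(t,215,262,140,190,.178,.195))
rep("cup rim scene",box(s,415,470,215,270,.180,.195))
rep("stack rim",box(t,400,445,190,232,.09,.105))
rep("stack rim sc",box(s,245,300,285,355,.091,.105))
rep("lid top",box(t,180,295,150,262,.098,.122))
h=box(t,200,262,190,216,.14,.165);rep("handle",h)
c=np.cov(h[:,:2].T);print(np.linalg.eigh(c))
hs=box(s,385,430,225,260,.14,.165);rep("handle sc",hs)
rep("bottle",box(t,390,435,145,190,.10,.14));rep("wide",box(t,340,390,185,232,.045,.07));rep("jar",box(t,455,490,185,215,.05,.08))
for z in(.15,.16,.17,.18,.185,.19):print(z,len(box(t,215,262,140,190,z,z+.005)))
print(np.nanmedian(t[300:340,250:350,2]), np.nanmedian(s[200:215,60:160,2]))
E
```

```text
cup rim top 203 [0.632  0.1837 0.1824] [0.592 0.148 0.178] [0.661 0.214 0.187] [0.6264 0.1801 0.0327]
cup rim scene 166 [0.6266 0.1805 0.1832] [0.59  0.143 0.18 ] [0.662 0.215 0.188] [0.627  0.1787 0.0333]
stack rim 141 [ 0.5494 -0.2062  0.094 ] [ 0.512 -0.239  0.09 ] [ 0.58  -0.171  0.099] [ 0.5457 -0.2053  0.0331]
stack rim sc 257 [ 0.5601 -0.2033  0.095 ] [ 0.511 -0.24   0.091] [ 0.656 -0.171  0.102] [ 0.5481 -0.2054  0.0336]
lid top 7814 [0.5465 0.1948 0.1138] [0.443 0.081 0.103] [0.667 0.311 0.121] [0.5561 0.1956 0.0817]
handle 274 [0.5569 0.195  0.1505] [0.551 0.146 0.144] [0.565 0.244 0.156] [5.5089 0.3303 4.9541]
EighResult(eigenvalues=array([1.09374441e-05, 8.18946142e-04]), eigenvectors=array([[-0.99961504, -0.02774465],
       [-0.02774465,  0.99961504]]))
handle sc 129 [0.5742 0.1652 0.15  ] [0.554 0.144 0.14 ] [0.628 0.197 0.165] [0.5922 0.1716 0.034 ]
bottle 151 [ 0.6433 -0.1885  0.1175] [ 0.631 -0.202  0.1  ] [ 0.659 -0.176  0.123] [ 0.6436 -0.1886  0.0103]
wide 250 [ 0.5644 -0.0836  0.0521] [ 0.513 -0.127  0.045] [ 0.603 -0.038  0.059] [ 0.5577 -0.0816  0.0434]
jar 274 [ 0.5727 -0.3182  0.0603] [ 0.554 -0.339  0.05 ] [ 0.592 -0.298  0.066] [ 0.5725 -0.3183  0.0148]
0.15 56
0.16 56
0.17 66
0.18 144
0.185 22
0.19 0
-0.0014856569719061653 -0.0005438973891366628
```

Call:
step_arm(targets=[[1.8, 3.22, 1, 0, 0, 0, 1], [1.8, 3.22, 1, 0, 0, 0, 1], [1.8, 3.22, 1, 0, 0, 0, 1], [1.8, 3.22, 1, 0, 0, 0, 1], [1.8, 3.22, 1, 0, 0, 0, 1]], force=10)

```text
time: 0.52
position: [0.2655, -0.4631, 0.2389]
tool_rot: [-3.112, -0.427, 0.001]
ft_force: [0.2, -0.1, 0.6]
grip_width: 0.999
grip_force: 0.0
```

Call:
step_arm(targets=[[1.8, 3.22, 0, 0, 0, 0, 1], [1.8, 3.22, 0, 0, 0, 0, 1], [1.8, 3.22, 0, 0, 0, 0, 1], [1.8, 3.22, 0, 0, 0, 0, 1], [1.8, 3.22, 0, 0, 0, 0, 1]])

```text
time: 0.93
position: [0.3554, -0.3021, 0.2387]
tool_rot: [3.112, 0.427, -0.001]
ft_force: [1.0, -0.3, 0.6]
grip_width: 0.999
grip_force: 0.0
```

Call:
step_arm(targets=[[1.8, 3.22, 0, 0, 0, 0, 1], [1.8, 3.22, 0, 0, 0, 0, 1], [1.8, 3.22, 0, 0, 0, 0, 1], [1.8, 3.22, 0, 0, 0, 0, 1], [1.8, 3.22, 0, 0, 0, 0, 1]])

```text
time: 1.35
position: [0.4454, -0.1412, 0.2388]
tool_rot: [3.112, 0.427, -0.0]
ft_force: [0.5, -0.9, 0.3]
grip_width: 1.002
grip_force: 0.0
```

Call:
step_arm(targets=[[1.8, 3.22, 0, 0, 0, 0, 1], [1.8, 3.22, 0, 0, 0, 0, 1], [1.8, 3.22, 0, 0, 0, 0, 1], [1.8, 3.22, 0, 0, 0, 0, 1], [1.8, 3.22, 0, 0, 0, 0, 1]])

```text
time: 1.77
position: [0.5354, 0.0195, 0.2389]
tool_rot: [3.112, 0.426, -0.0]
ft_force: [0.9, -1.0, 0.9]
grip_width: 1.002
grip_force: 0.0
```

Call:
step_arm(targets=[[1.83, 3.2, 0, 0, 0, 0, 1], [1.83, 3.2, 0, 0, 0, 0, 1], [1.83, 3.2, 0, 0, 0, 0, 1], [1.83, 3.2, 0, 0, 0, 0, 1], [1.83, 3.2, 0, 0, 0, 0, 1]])

```text
time: 2.18
position: [0.6272, 0.1791, 0.2382]
tool_rot: [3.112, 0.426, -0.002]
ft_force: [1.2, -0.0, -0.0]
grip_width: 1.002
grip_force: 0.0
```

```bash
python3 - <<'E'
from h import *
im,P=cloud("wrist");save(im,"w1.png");s=ctrl.get_state();print(s["position"],s["joint_positions"].round(2))
z=P[...,2]
for lo,hi in((.18,.19),(.145,.158),(.112,.119)):
    m=(z>lo)&(z<hi);Q=P[m];v,u=np.nonzero(m)
    print(lo,len(Q)); 
    if len(Q)>20:print(Q.min(0).round(3),Q.max(0).round(3),circ(Q[::max(1,len(Q)//3000)]).round(4),u.min(),u.max(),v.min(),v.max())
E
```

```text
[0.62768816 0.18846607 0.2364848 ] [ 0.27  0.43 -0.83  1.34  0.3   1.5  -1.82]
0.18 1168
[0.591 0.146 0.18 ] [0.661 0.215 0.187] [0.6266 0.1806 0.0329] 275 363 208 291
0.145 1956
[0.551 0.146 0.145] [0.656 0.246 0.158] [0.587  0.1926 0.0352] 233 351 207 317
0.112 21516
[ 0.443 -0.189  0.112] [0.673 0.31  0.119] [0.5823 0.1894 0.0805] 179 639 173 376
```

View pics/w1.png

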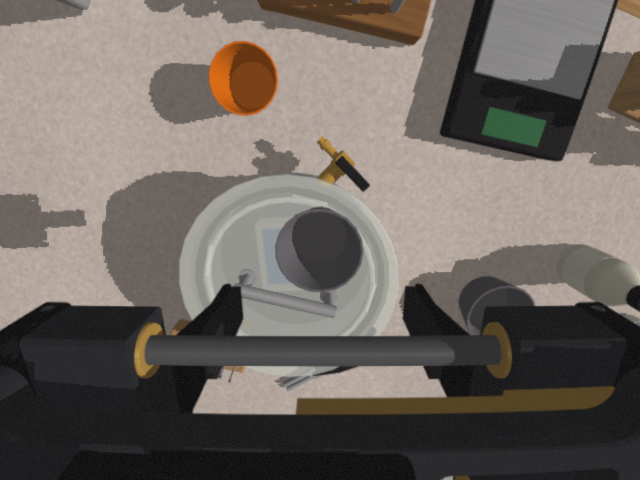

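Call:
step_arm(targets=[[0, 0, 0, 0, 0, 0, 1], [0, 0, 0, 0, 0, 0, 1], [0, 0, 0, 0, 0, 0, 1], [0, 0, 0, 0, 0, 0, 1], [0, 0, 0, 0, 0, 0, 1]])

```text
time: 2.65
position: [0.6268, 0.176, 0.2395]
tool_rot: [3.112, 0.423, 0.001]
ft_force: [-0.4, 0.7, 0.2]
grip_width: 0.999
grip_force: 0.0
```

Call:
step_arm(targets=[[0, 0.2, -1.5, 0, 0, 0, 1], [0, 0, -1.5, 0, 0, 0, 1], [0, 0, -1, 0, 0, 0, 1], [0, 0, -0.5, 0, 0, 0, 1], [0, 0, 0, 0, 0, 0, 1]])

```text
time: 3.07
position: [0.6261, 0.1788, 0.1929]
tool_rot: [3.112, 0.425, -0.003]
ft_force: [0.1, -0.1, -0.5]
grip_width: 1.001
grip_force: 0.0
```

Call:
step_arm(targets=[[0, 0, 0, 0, 0, 0, 1], [0, 0, 0, 0, 0, 0, 1], [0, 0, 0, 0, 0, 0, 1], [0, 0, 0, 0, 0, 0, 1], [0, 0, 0, 0, 0, 0, 1]])

```text
time: 3.48
position: [0.6268, 0.1802, 0.1945]
tool_rot: [-3.112, -0.427, -0.001]
ft_force: [-0.6, -0.3, -0.8]
grip_width: 1.001
grip_force: 0.0
```

Call:
step_arm(targets=[[0, 0, -1, 0, 0, 0, 1], [0, 0, -1, 0, 0, 0, 1], [0, 0, -0.8, 0, 0, 0, 1], [0, 0, -0.3, 0, 0, 0, 1], [0, 0, 0, 0, 0, 0, 1]], force=8)

```text
time: 3.9
position: [0.6257, 0.1795, 0.1611]
tool_rot: [3.112, 0.427, -0.005]
ft_force: [-0.4, -0.5, 0.1]
grip_width: 1.001
grip_force: 0.0
```

Call:
step_arm(targets=[[0, 0, 0, 0, 0, 0, 0.85], [0, 0, 0, 0, 0, 0, 0.8], [0, 0, 0, 0, 0, 0, 0.7], [0, 0, 0, 0, 0, 0, 0.6], [0, 0, 0, 0, 0, 0, 0.5]])

```text
time: 4.32
position: [0.6268, 0.1801, 0.1634]
tool_rot: [3.112, 0.427, 0.001]
ft_force: [0.3, -0.2, 0.3]
grip_width: 0.71
grip_force: 0.0
```

Call:
step_arm(targets=[[0, 0, 0, 0, 0, 0, 0.5], [0, 0, 0, 0, 0, 0, 0.5], [0, 0, 0, 0, 0, 0, 0.5], [0, 0, 0, 0, 0, 0, 0.5], [0, 0, 0, 0, 0, 0, 0.5]])

```text
time: 4.73
position: [0.6266, 0.18, 0.163]
tool_rot: [3.112, 0.427, -0.0]
ft_force: [-0.4, 1.0, 0.4]
grip_width: 0.509
grip_force: 0.0
```

```bash
python3 - <<'E'
from h import *
im,P=cloud("wrist");save(im,"w2.png")
im2,P2=cloud("scene");save(np.hstack([cv2.resize(im,(400,300)),cv2.resize(im2[130:370,320:640],(400,300))]),"c2.png")
Q=P2[130:330,360:520].reshape(-1,3);Q=Q[(Q[:,2]>.125)];print(Q.min(0),Q.max(0))
E
```

```text
[0.27638551 0.07480975 0.12503191] [0.68889061 0.84214305 0.43578449]
```

View pics/c2.png

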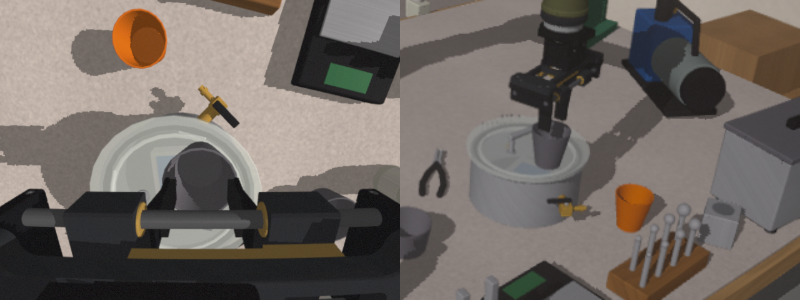

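```bash
python3 - <<'E'
from h import *
im2,P2=cloud("scene");np.savez("s3.npz",im=im2,P=P2);s=ctrl.get_state();print(s["position"],s["grip_width"])
p=ctrl.camera_params("scene")
R=cv2.Rodrigues(np.array(s["tool_rot"],float))[0]
pts=np.array([[0,0,0],[0,.022,0],[0,-.022,0],[0,0,-.0187]])@R.T+s["position"]
uv=cv2.projectPoints(pts,np.array(p["rvec"],float),np.array(p["tvec"],float),np.array(p["intrinsics"],float),np.array(p["distortion"],float))[0].reshape(-1,2);print(uv)
big=cv2.resize(im2[180:300,380:500],None,fx=5,fy=5,interpolation=cv2.INTER_CUBIC)
for a,c in zip(uv,[(255,0,0),(0,255,0),(0,255,0),(0,0,255)]):cv2.circle(big,tuple(int(x) for x in (a-[380,180])*5),4,c,-1)
w=cv2.imread("pics/w2.png")[...,::-1]
save(big,"c3.png")
P=P2[215:275,415:475].reshape(-1,3);Q=P[(P[:,2]>.18)&(P[:,2]<.19)];print(len(Q),Q.min(0),Q.max(0),circ(Q))
E
```

```text
[0.62660643 0.1799948  0.16299437] 0.5032838061130874
[[439.82015463 242.25863152]
 [434.67176936 246.15421147]
 [444.84908012 238.45129674]
 [440.67348813 234.85268977]]
137 [0.59183445 0.14183287 0.1801327 ] [0.6618974  0.21657372 0.18798221] [0.62675469 0.17881354 0.03333584]
```

View pics/c3.png

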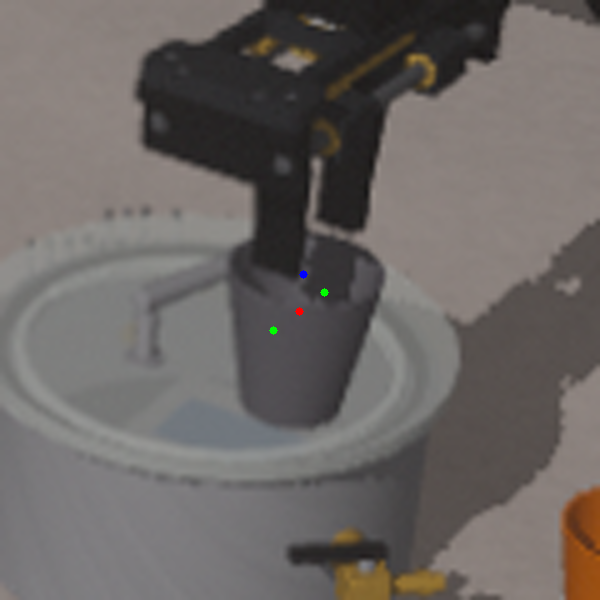

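```bash
python3 - <<'E'
import numpy as np
P=np.load("s3.npz")["P"]
f=lambda x,y:P[int(round(180+y/5)),int(round(380+x/5))].round(4)
for n,x,y in(("near",270,200),("near",270,230),("near",290,250),("near low",280,265),("far",345,170),("far",345,200),("far",345,220),("farR",360,215),("farL",325,210),("rimfar",345,240),("in",350,270),("in",320,280)):print(n,f(x,y))
E
```

```text
near [0.636  0.1444 0.2332]
near [0.6321 0.1504 0.2153]
near [0.642  0.1535 0.2091]
near low [0.639  0.1515 0.2011]
far [0.6205 0.2054 0.2229]
far [0.6245 0.2032 0.2105]
far [0.6259 0.2033 0.2012]
farR [0.6316 0.2061 0.2054]
farL [0.6183 0.1981 0.2044]
rimfar [0.6224 0.2087 0.188 ]
in [0.6236 0.213  0.172 ]
in [0.614  0.2048 0.1649]
```

```bash
python3 - <<'E'
from h import *
s=ctrl.get_state();im,P=cloud("wrist")
R=cv2.Rodrigues(np.array(s["tool_rot"],float))[0]
L=(P-s["position"])@R
m=(abs(L[...,0])<.03)&(L[...,2]<.02)
for a in np.arange(-.14,.02,.01):
    q=L[m&(L[...,2]>=a)&(L[...,2]<a+.01)]
    if len(q):print(round(a,3),len(q),q.min(0).round(3),q.max(0).round(3))
im2,P2=cloud("scene");L2=(P2-s["position"])@R
d=im2.max(-1)<60
m=d&(abs(L2[...,0])<.03)&(abs(L2[...,1])<.06)
print("scene")
for a in np.arange(-.14,.02,.01):
    q=L2[m&(L2[...,2]>=a)&(L2[...,2]<a+.01)]
    if len(q):print(round(a,3),len(q),q.min(0).round(3),q.max(0).round(3))
E
```

```text
-0.14 13215 [ 0.002 -0.067 -0.14 ] [ 0.03  0.07 -0.13]
-0.13 13117 [-0.019 -0.079 -0.13 ] [ 0.03   0.082 -0.12 ]
-0.12 3841 [-0.03  -0.079 -0.12 ] [ 0.03   0.082 -0.11 ]
-0.11 2165 [-0.006 -0.08  -0.11 ] [ 0.03   0.083 -0.1  ]
-0.1 447 [-0.011 -0.026 -0.1  ] [ 0.01   0.028 -0.09 ]
-0.09 685 [-0.012 -0.033 -0.09 ] [ 0.012  0.036 -0.08 ]
-0.08 911 [-0.009 -0.034 -0.08 ] [ 0.012  0.036 -0.07 ]
-0.07 680 [-0.002 -0.033 -0.07 ] [ 0.012  0.035 -0.06 ]
-0.06 699 [-0.007 -0.03  -0.06 ] [ 0.012  0.033 -0.05 ]
-0.05 535 [-0.01  -0.029 -0.05 ] [ 0.012  0.032 -0.04 ]
-0.04 307 [-0.009 -0.03  -0.04 ] [ 0.012  0.032 -0.033]
-0.03 665 [-0.029 -0.035 -0.024] [ 0.03   0.033 -0.02 ]
-0.02 811 [-0.03  -0.034 -0.02 ] [ 0.03   0.031 -0.01 ]
-0.01 1123 [-0.03  -0.031 -0.01 ] [ 0.03  0.03 -0.  ]
0.0 1186 [-0.029 -0.029  0.   ] [0.03  0.028 0.01 ]
0.01 1053 [-0.028 -0.027  0.01 ] [0.029 0.026 0.02 ]
scene
-0.14 69 [-0.021 -0.054 -0.14 ] [ 0.028  0.054 -0.13 ]
-0.13 78 [-0.027 -0.055 -0.13 ] [ 0.03   0.059 -0.12 ]
-0.12 27 [-0.027 -0.029 -0.12 ] [ 0.027  0.058 -0.11 ]
-0.11 20 [ 0.    -0.031 -0.109] [ 0.03   0.055 -0.1  ]
-0.1 4 [-0.003 -0.028 -0.099] [ 0.013 -0.026 -0.09 ]
-0.09 8 [ 0.01  -0.034 -0.087] [ 0.013  0.032 -0.081]
-0.08 29 [-0.007 -0.034 -0.079] [ 0.013  0.039 -0.07 ]
-0.07 70 [-0.01 -0.03 -0.07] [ 0.013  0.038 -0.06 ]
-0.06 78 [-0.01  -0.029 -0.059] [ 0.012  0.037 -0.05 ]
-0.05 78 [-0.01  -0.029 -0.05 ] [ 0.013  0.038 -0.04 ]
-0.04 41 [-0.013 -0.028 -0.04 ] [ 0.012  0.037 -0.033]
-0.03 11 [-0.011 -0.034 -0.024] [ 0.014 -0.027 -0.02 ]
-0.02 38 [-0.03  -0.036 -0.02 ] [ 0.007  0.008 -0.01 ]
-0.01 38 [-0.029 -0.034 -0.01 ] [ 0.03   0.007 -0.   ]
0.0 25 [-0.012 -0.033  0.   ] [0.029 0.01  0.009]
0.01 7 [ 0.024 -0.006  0.01 ] [0.028 0.007 0.019]
```

The fingers end about 33 mm short of the reported TCP, and both cameras agree: tips are near z = 0.196, above the cup's rim. I'll reopen, then go 3.3 cm lower.

Call:
step_arm(targets=[[0, 0, 0, 0, 0, 0, 1], [0, 0, 0, 0, 0, 0, 1], [0, 0, 0, 0, 0, 0, 1], [0, 0, 0, 0, 0, 0, 1], [0, 0, 0, 0, 0, 0, 1]])

```text
time: 5.4
position: [0.6266, 0.18, 0.163]
tool_rot: [3.112, 0.427, 0.0]
ft_force: [0.0, 0.5, -0.5]
grip_width: 0.795
grip_force: 0.0
```

Call:
step_arm(targets=[[0, 0, 0, 0, 0, 0, 1], [0, 0, 0, 0, 0, 0, 1], [0, 0, 0, 0, 0, 0, 1], [0, 0, 0, 0, 0, 0, 1], [0, 0, 0, 0, 0, 0, 1]])

```text
time: 5.82
position: [0.6266, 0.18, 0.163]
tool_rot: [3.112, 0.427, -0.0]
ft_force: [0.1, 0.6, -0.4]
grip_width: 0.996
grip_force: 0.0
```

Call:
step_arm(targets=[[0, 0, -1, 0, 0, 0, 1], [0, 0, -0.8, 0, 0, 0, 1], [0, 0, -0.8, 0, 0, 0, 1], [0, 0, -0.7, 0, 0, 0, 1], [0, 0, 0, 0, 0, 0, 1]])

```text
time: 6.23
position: [0.6253, 0.1794, 0.1274]
tool_rot: [3.112, 0.427, -0.006]
ft_force: [0.1, -0.7, 0.7]
grip_width: 1.001
grip_force: 0.0
```

Call:
step_arm(targets=[[0, 0, 0, 0, 0, 0, 1], [0, 0, 0, 0, 0, 0, 0.9], [0, 0, 0, 0, 0, 0, 0.8], [0, 0, 0, 0, 0, 0, 0.7], [0, 0, 0, 0, 0, 0, 0.6]])

```text
time: 6.65
position: [0.6268, 0.1804, 0.1305]
tool_rot: [-3.112, -0.427, -0.001]
ft_force: [-0.1, -0.2, 1.2]
grip_width: 0.795
grip_force: 7.9
```

Call:
step_arm(targets=[[0, 0, 0.4, 0, 0, 0, 0.6], [0, 0, 0.8, 0, 0, 0, 0.6], [0, 0, 1, 0, 0, 0, 0.6], [0, 0, 1, 0, 0, 0, 0.6], [0, 0, 0.8, 0, 0, 0, 0.6]])

```text
time: 7.07
position: [0.6272, 0.1803, 0.172]
tool_rot: [-3.112, -0.427, -0.003]
ft_force: [-0.2, -0.1, -0.6]
grip_width: 0.793
grip_force: 8.0
```

Call:
step_arm(targets=[[-0.2, -1, 0, 0, 0, 0, 0.6], [-0.4, -2, 0, 0, 0, 0, 0.6], [-0.6, -3, 0, 0, 0, 0, 0.6], [-0.6, -3, 0, 0, 0, 0, 0.6], [-0.6, -3, 0, 0, 0, 0, 0.6]])

```text
time: 7.48
position: [0.6019, 0.0581, 0.1699]
tool_rot: [3.112, 0.427, -0.001]
ft_force: [1.0, -0.9, -1.1]
grip_width: 0.796
grip_force: 8.0
```

Call:
step_arm(targets=[[-0.6, -3, 0, 0, 0, 0, 0.6], [-0.6, -3, 0, 0, 0, 0, 0.6], [-0.6, -3, 0, 0, 0, 0, 0.6], [-0.6, -3, 0, 0, 0, 0, 0.6], [-0.6, -3, 0, 0, 0, 0, 0.6]])

```text
time: 7.9
position: [0.5716, -0.0923, 0.1701]
tool_rot: [3.112, 0.426, -0.0]
ft_force: [0.0, -0.2, -1.1]
grip_width: 0.793
grip_force: 8.0
```

Call:
step_arm(targets=[[-0.6, -3, 0, 0, 0, 0, 0.6], [-0.6, -3, 0, 0, 0, 0, 0.6], [-0.6, -2.6, 0, 0, 0, 0, 0.6], [-0.4, -2, 0, 0, 0, 0, 0.6], [-0.2, -1, 0, 0, 0, 0, 0.6]])

```text
time: 8.32
position: [0.5467, -0.2108, 0.1698]
tool_rot: [3.112, 0.418, -0.002]
ft_force: [-0.1, 0.0, -0.1]
grip_width: 0.792
grip_force: 8.0
```

Call:
step_arm(targets=[[0, 0, 0, 0, 0, 0, 0.6], [0, 0, 0, 0, 0, 0, 0.6], [0, 0, 0, 0, 0, 0, 0.6], [0, 0, 0, 0, 0, 0, 0.6], [0, 0, 0, 0, 0, 0, 0.6]])

```text
time: 8.73
position: [0.5492, -0.2041, 0.1702]
tool_rot: [-3.112, -0.432, -0.001]
ft_force: [0.0, 0.6, -0.3]
grip_width: 0.79
grip_force: 8.0
```

```bash
cat > m.py <<'E'
from h import *
print(ctrl.get_state()["position"])
for n,win in(("wrist",(slice(0,480),slice(0,640))),("scene",(slice(180,400),slice(200,350))),("top",(slice(150,250),slice(380,460)))):
    im,P=cloud(n);save(im,n+"_s.png");Q=P[win].reshape(-1,3);I=im[win].reshape(-1,3).astype(int)
    near=np.hypot(Q[:,0]-.547,Q[:,1]+.2053)<.042
    c=near&(np.hypot(Q[:,0]-.547,Q[:,1]+.2053)>.028)
    for lab,lo,hi in(("stack",.09,.1),("cup",.205,.245)):
        q=Q[c&(Q[:,2]>lo)&(Q[:,2]<hi)]
        if lab=="cup" and len(q):
            t=np.histogram(q[:,2],np.arange(lo,hi+.001,.004));print(t[0])
            q=q[(q[:,2]>.219)&(q[:,2]<.23)]
        print(n,lab,len(q),circ(q,.0335).round(4) if len(q)>15 else'',q.min(0).round(3) if len(q) else '',q.max(0).round(3) if len(q) else '')
E
python3 m.py
```

```text
[ 0.54915607 -0.2041247   0.17016334]
wrist stack 570 [ 0.5464 -0.2054] [ 0.526 -0.24   0.09 ] [ 0.581 -0.171  0.098]
[ 472  480  562  823 1786 1012  243  168  149  198]
wrist cup 3321 [ 0.5495 -0.2054] [ 0.514 -0.241  0.219] [ 0.583 -0.163  0.23 ]
scene stack 239 [ 0.5468 -0.2053] [ 0.509 -0.24   0.09 ] [ 0.583 -0.171  0.1  ]
[ 63  84  91  89 100  60  17  22  13  19]
scene cup 207 [ 0.5491 -0.2054] [ 0.515 -0.241  0.219] [ 0.587 -0.163  0.23 ]
top stack 50 [ 0.5459 -0.2053] [ 0.511 -0.238  0.09 ] [ 0.538 -0.176  0.098]
[ 2  8  5 12 25 11  1  0  0  0]
top cup 44 [ 0.5485 -0.2046] [ 0.514 -0.238  0.219] [ 0.544 -0.194  0.229]
```

Call:
step_arm(targets=[[-0.25, 0, -0.5, 0, 0, 0, 0.6], [0, 0, -1, 0, 0, 0, 0.6], [0, 0, -1.2, 0, 0, 0, 0.6], [0, 0, -1.2, 0, 0, 0, 0.6], [0, 0, -0.6, 0, 0, 0, 0.6]])

```text
time: 9.3
position: [0.5446, -0.2056, 0.1221]
tool_rot: [-3.111, -0.427, 0.005]
ft_force: [-0.9, 0.4, -0.9]
grip_width: 0.792
grip_force: 8.0
```

Call:
step_arm(targets=[[0, 0, -0.3, 0, 0, 0, 0.6], [0, 0, -0.2, 0, 0, 0, 0.6], [0, 0, 0, 0, 0, 0, 0.6], [0, 0, 0, 0, 0, 0, 0.6], [0, 0, 0, 0, 0, 0, 0.6]])

```text
time: 9.72
position: [0.5466, -0.2061, 0.1206]
tool_rot: [3.112, 0.427, 0.001]
ft_force: [-0.5, 0.3, -0.3]
grip_width: 0.797
grip_force: 8.0
```

```bash
python3 - <<'E'
from h import *
tz=ctrl.get_state()["position"];print(tz)
for n,(a,b,c,d) in(("wrist",(0,480,0,640)),("scene",(180,400,200,350))):
    im,P=cloud(n);Q=P[a:b,c:d].reshape(-1,3)
    r=np.hypot(Q[:,0]-.547,Q[:,1]+.2053);k=(r<.042)&(r>.027)
    z=tz[2]+.0535
    for lab,lo,hi in(("stack",.09,.1),("cup",z-.005,z+.004)):
        q=Q[k&(Q[:,2]>lo)&(Q[:,2]<hi)];print(n,lab,len(q),circ(q,.0335).round(4) if len(q)>15 else '')
E
```

```text
[ 0.54658167 -0.20610431  0.12056481]
wrist stack 692 [ 0.5463 -0.2056]
wrist cup 3246 [ 0.5469 -0.2072]
scene stack 147 [ 0.5468 -0.2054]
scene cup 195 [ 0.5469 -0.2072]
```

Call:
step_arm(targets=[[0, 0.15, -0.5, 0, 0, 0, 0.6], [0, 0, -0.9, 0, 0, 0, 0.6], [0, 0, -0.9, 0, 0, 0, 0.6], [0, 0, -0.8, 0, 0, 0, 0.6], [0, 0, -0.5, 0, 0, 0, 0.6]])

```text
time: 10.23
position: [0.545, -0.2042, 0.082]
tool_rot: [-3.111, -0.427, 0.003]
ft_force: [-0.0, 0.5, -0.4]
grip_width: 0.793
grip_force: 8.0
```

Call:
step_arm(targets=[[0, 0, -0.4, 0, 0, 0, 0.6], [0, 0, -0.2, 0, 0, 0, 0.6], [0, 0, -0.1, 0, 0, 0, 0.6], [0, 0, 0, 0, 0, 0, 0.6], [0, 0, 0, 0, 0, 0, 0.6]])

```text
time: 10.65
position: [0.5464, -0.2046, 0.0773]
tool_rot: [3.112, 0.427, 0.001]
ft_force: [-0.2, 0.6, -1.3]
grip_width: 0.792
grip_force: 8.0
```

Call:
step_arm(targets=[[0, 0, -0.2, 0, 0, 0, 0.6], [0, 0, -0.2, 0, 0, 0, 0.6], [0, 0, -0.2, 0, 0, 0, 0.6], [0, 0, -0.1, 0, 0, 0, 0.6], [0, 0, 0, 0, 0, 0, 0.6]])

```text
time: 11.07
position: [0.5458, -0.2045, 0.0696]
tool_rot: [-3.112, -0.427, 0.001]
ft_force: [-1.1, -0.5, -0.8]
grip_width: 0.793
grip_force: 8.0
```

Call:
step_arm(targets=[[0, 0, -0.1, 0, 0, 0, 0.6], [0, 0, -0.1, 0, 0, 0, 0.6], [0, 0, -0.1, 0, 0, 0, 0.6], [0, 0, 0, 0, 0, 0, 0.6], [0, 0, 0, 0, 0, 0, 0.6]])

```text
time: 11.48
position: [0.5464, -0.2045, 0.0673]
tool_rot: [3.112, 0.427, 0.001]
ft_force: [0.5, 0.4, 1.5]
grip_width: 0.793
grip_force: 7.9
```

```bash
cat > n.py <<'E'
from h import *
s=ctrl.get_state();print(s["position"],s["ft_force"],s["time"])
for n,(a,b,c,d) in(("scene",(180,400,200,350)),("top",(150,250,380,460))):
    im,P=cloud(n);Q=P[a:b,c:d].reshape(-1,3)
    r=np.hypot(Q[:,0]-.547,Q[:,1]+.2053);k=(r<.042)&(r>.022)&(im[a:b,c:d].reshape(-1,3).max(1)>50)
    print(n,np.histogram(Q[k,2],np.arange(.08,.14,.003)))
    q=Q[k&(Q[:,2]>.117)&(Q[:,2]<.127)];print(len(q),circ(q,.0335).round(4) if len(q)>15 else '')
    q=Q[k&(Q[:,2]>.09)&(Q[:,2]<.098)];print(len(q),circ(q,.0335).round(4) if len(q)>15 else '')
    if n=="scene":save(cv2.resize(im[240:380,200:360],None,fx=4,fy=4),"nest%d.png"%(s["time"]*100))
E
python3 n.py
```

```text
[ 0.54639928 -0.20451156  0.06733823] [0.4662899  0.36386106 1.48196641] 11.4833
scene (array([43, 43, 53, 61, 68, 67, 62, 52, 50, 49, 45, 47, 41, 41, 38,  4,  2,
        0,  0,  0]), array([0.08 , 0.083, 0.086, 0.089, 0.092, 0.095, 0.098, 0.101, 0.104,
       0.107, 0.11 , 0.113, 0.116, 0.119, 0.122, 0.125, 0.128, 0.131,
       0.134, 0.137, 0.14 ]))
107 [ 0.5459 -0.2063]
168 [ 0.5474 -0.2069]
top (array([ 0,  1,  0,  3,  6,  6,  2,  0,  0,  0,  0,  0,  4, 17, 10,  0,  0,
        0,  0,  0]), array([0.08 , 0.083, 0.086, 0.089, 0.092, 0.095, 0.098, 0.101, 0.104,
       0.107, 0.11 , 0.113, 0.116, 0.119, 0.122, 0.125, 0.128, 0.131,
       0.134, 0.137, 0.14 ]))
31 [ 0.5453 -0.2057]
15
```

Call:
step_arm(targets=[[0, 0, -0.1, 0, 0, 0, 0.6], [0, 0, -0.1, 0, 0, 0, 0.6], [0, 0, 0, 0, 0, 0, 0.6], [0, 0, 0, 0, 0, 0, 0.6], [0, 0, 0, 0, 0, 0, 0.6]])

```text
time: 12.0
position: [0.5473, -0.2046, 0.0665]
tool_rot: [3.111, 0.427, 0.003]
ft_force: [-0.6, 1.5, 8.3]
grip_width: 0.794
grip_force: 8.0
```

Call:
step_arm(targets=[[0, 0, 0.1, 0, 0, 0, 0.6], [0, 0, 0, 0, 0, 0, 0.85], [0, 0, 0, 0, 0, 0, 0.9], [0, 0, 0, 0, 0, 0, 1], [0, 0, 0, 0, 0, 0, 1]])

```text
time: 12.42
position: [0.5457, -0.2044, 0.0654]
tool_rot: [-3.112, -0.427, 0.001]
ft_force: [-0.7, -0.2, -0.6]
grip_width: 0.957
grip_force: 0.0
```

Call:
step_arm(targets=[[0, 0, 0, 0, 0, 0, 1], [0, 0, 0.5, 0, 0, 0, 1], [0, 0, 1, 0, 0, 0, 1], [0, 0, 1.5, 0, 0, 0, 1], [0, 0, 2, 0, 0, 0, 1]])

```text
time: 12.83
position: [0.5454, -0.2042, 0.1162]
tool_rot: [-3.111, -0.427, 0.002]
ft_force: [1.0, -0.6, 1.1]
grip_width: 1.002
grip_force: 0.0
```

Call:
step_arm(targets=[[0, 0, 3, 0, 0, 7, 1], [0, 0, 3, 0, 0, 7, 1], [0, 0, 2, 0, 0, 7, 1], [0, 0, 0, 0, 0, 7, 1], [0, 0, 0, 0, 0, 7, 1]])

```text
time: 13.25
position: [0.5475, -0.2047, 0.1991]
tool_rot: [2.832, 1.35, 0.004]
ft_force: [-0.1, 1.0, -0.0]
grip_width: 1.002
grip_force: 0.0
```

```bash
python3 n.py; ls pics
```

```text
[ 0.5475429  -0.20470727  0.19913878] [-0.05900317  1.02447934 -0.03700605] 13.25
scene (array([ 37,  46,  62,  57,  95,  96,  75,  66,  78,  68,  76,  78,  67,
       113,  61,   5,   0,   0,   0,   0]), array([0.08 , 0.083, 0.086, 0.089, 0.092, 0.095, 0.098, 0.101, 0.104,
       0.107, 0.11 , 0.113, 0.116, 0.119, 0.122, 0.125, 0.128, 0.131,
       0.134, 0.137, 0.14 ]))
227 [ 0.5461 -0.2044]
233 [ 0.5472 -0.2055]
top (array([0, 0, 0, 0, 0, 0, 0, 0, 0, 0, 0, 0, 0, 0, 0, 0, 0, 0, 0, 0]), array([0.08 , 0.083, 0.086, 0.089, 0.092, 0.095, 0.098, 0.101, 0.104,
       0.107, 0.11 , 0.113, 0.116, 0.119, 0.122, 0.125, 0.128, 0.131,
       0.134, 0.137, 0.14 ]))
0 
0 
c2.png
c3.png
nest1148.png
nest1325.png
scene0.png
scene_s.png
top0.png
top_s.png
w1.png
w2.png
wrist_s.png
```

View pics/nest1325.png

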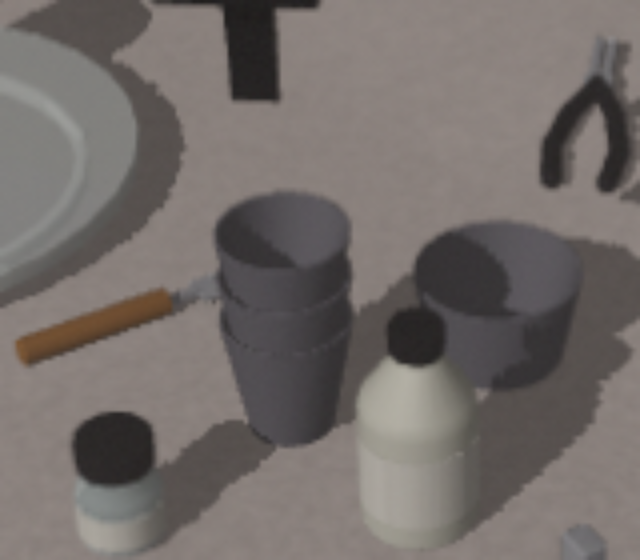

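The cup is nested evenly: three rims in line at crop x≈285, and the bystanders haven't moved. Next, the handle.

Call:
step_arm(targets=[[0.06, 1, 0, 0, 0, 2.5, 1], [0.06, 2, 0, 0, 0, 2.5, 1], [0.06, 3, 0, 0, 0, 2.5, 1], [0.06, 3, 0, 0, 0, 2.5, 1], [0.06, 3, 0, 0, 0, 2.5, 1]])

```text
time: 13.77
position: [0.5488, -0.0793, 0.1962]
tool_rot: [-2.672, -1.652, -0.001]
ft_force: [1.2, 0.0, 0.3]
grip_width: 1.001
grip_force: 0.0
```

Call:
step_arm(targets=[[0.06, 3, 0, 0, 0, 2.5, 1], [0.06, 3, 0, 0, 0, 2.5, 1], [0.06, 3, 0, 0, 0, 2.5, 1], [0.06, 3, 0, 0, 0, 2.5, 1], [0.06, 3, 0, 0, 0, 2.5, 1]])

```text
time: 14.18
position: [0.5506, 0.071, 0.1964]
tool_rot: [2.475, 1.934, 0.0]
ft_force: [-0.5, -0.0, -0.1]
grip_width: 0.999
grip_force: 0.0
```

Call:
step_arm(targets=[[0.06, 3, 0, 0, 0, 2.5, 1], [0.06, 3, 0, 0, 0, 2.5, 1], [0.06, 3, 0, 0, 0, 2.5, 1], [0.06, 2.5, 0, 0, 0, 2.5, 1], [0.06, 1.5, 0, 0, 0, 2.5, 1]])

```text
time: 14.6
position: [0.5518, 0.2034, 0.1967]
tool_rot: [-2.244, -2.196, -0.003]
ft_force: [0.3, 0.3, 0.2]
grip_width: 1.001
grip_force: 0.0
```

Call:
step_arm(targets=[[0, 0, 0, 0, 0, 0, 1], [0, 0, 0, 0, 0, 0, 1], [0, 0, 0, 0, 0, 0, 1], [0, 0, 0, 0, 0, 0, 1], [0, 0, 0, 0, 0, 0, 1]])

```text
time: 15.02
position: [0.5553, 0.1942, 0.196]
tool_rot: [2.259, 2.182, -0.001]
ft_force: [0.0, -0.4, 0.0]
grip_width: 0.997
grip_force: 0.0
```

```bash
python3 - <<'E'
from h import *
s=ctrl.get_state();print(s["position"],s["tool_rot"],s["joint_positions"].round(2))
R=cv2.Rodrigues(np.array(s["tool_rot"],float))[0];print("closing deg",np.degrees(np.arctan2(R[1,1],R[0,1])), "z axis",R[:,2].round(4))
for n in("wrist","scene"):
    im,P=cloud(n);Q=P.reshape(-1,3)
    q=Q[(Q[:,2]>.143)&(Q[:,2]<.158)&(abs(Q[:,0]-.557)<.015)&(abs(Q[:,1]-.195)<.055)]
    if len(q)>10:print(n,len(q),q.mean(0).round(4),q.min(0).round(4),q.max(0).round(4),np.degrees(np.arctan(np.polyfit(q[:,1],q[:,0],1)[0])))
    q=Q[(Q[:,2]>.11)&(Q[:,2]<.122)&(np.hypot(Q[:,0]-.557,Q[:,1]-.195)<.12)];print(np.nanmedian(q,0))
E
```

```text
[0.55526849 0.19423153 0.19598214] [ 2.25934893e+00  2.18167834e+00 -8.05798125e-04] [ 0.46  0.35 -1.05  1.57  0.3   1.4  -0.64]
closing deg -2.003918767977152 z axis [ 2.e-04 -1.e-03 -1.e+00]
wrist 1962 [0.5574 0.1995 0.1514] [0.5504 0.146  0.1435] [0.5646 0.2459 0.1548] -1.5144021261164646
[0.5588795  0.21469487 0.11492497]
scene 176 [0.5607 0.1922 0.1493] [0.5509 0.1451 0.143 ] [0.5679 0.2457 0.1554] -2.521242901093741
[0.57360999 0.18313787 0.11537707]
```

Call:
step_arm(targets=[[0.2, 0.1, -1, 0, 0, 3.5, 1], [0, 0, -2, 0, 0, 0, 1], [0, 0, -2, 0, 0, 0, 0.8], [0, 0, -1.5, 0, 0, 0, 0.6], [0, 0, -1, 0, 0, 0, 0.5]])

```text
time: 15.53
position: [0.5565, 0.1953, 0.1192]
tool_rot: [-2.191, -2.251, 0.003]
ft_force: [0.0, -0.0, -1.1]
grip_width: 0.855
grip_force: 0.0
```

Call:
step_arm(targets=[[0, 0, -0.8, 0, 0, 0, 0.5], [0, 0, -0.8, 0, 0, 0, 0.5], [0, 0, -0.6, 0, 0, 0, 0.5], [0, 0, -0.3, 0, 0, 0, 0.5], [0, 0, 0, 0, 0, 0, 0.5]])

```text
time: 15.95
position: [0.557, 0.1964, 0.0956]
tool_rot: [-2.19, -2.253, 0.001]
ft_force: [0.3, -0.7, 0.3]
grip_width: 0.529
grip_force: 0.0
```

Call:
step_arm(targets=[[0, 0, 0, 0, 0, 0, 0.5], [0, 0, 0, 0, 0, 0, 0.5], [0, 0, 0, 0, 0, 0, 0.4], [0, 0, 0, 0, 0, 0, 0.4], [0, 0, 0, 0, 0, 0, 0.4]])

```text
time: 16.37
position: [0.5573, 0.1966, 0.0963]
tool_rot: [2.189, 2.253, 0.001]
ft_force: [0.1, -0.7, -0.5]
grip_width: 0.416
grip_force: 0.0
```

Call:
step_arm(targets=[[0, 0, 0, 0, 0, 0, 0.3], [0, 0, 0, 0, 0, 0, 0.2], [0, 0, 0, 0, 0, 0, 0.1], [0, 0, 0, 0, 0, 0, 0], [0, 0, 0, 0, 0, 0, 0]], force=50)

```text
time: 16.78
position: [0.5569, 0.1965, 0.096]
tool_rot: [-2.19, -2.253, 0.001]
ft_force: [0.1, 0.6, 0.1]
grip_width: 0.121
grip_force: 50.0
```

Call:
step_arm(targets=[[0, 0, 0, 0, 0, 0, 0], [0, 0, 0, 0, 0, 0, 0], [0, 0, 0, 0, 0, 0, 0], [0, 0, 0, 0, 0, 0, 0], [0, 0, 0, 0, 0, 0, 0]])

```text
time: 17.2
position: [0.5569, 0.1965, 0.096]
tool_rot: [-2.19, -2.253, 0.001]
ft_force: [-1.2, -0.6, 1.5]
grip_width: 0.122
grip_force: 50.0
```

Call:
step_arm(targets=[[0, 0, 0.1, 0, 0, 0, 0], [0, 0, 0.1, 0, 0, 0, 0], [0, 0, 0.1, 0, 0, 0, 0], [0, 0, 0.1, 0, 0, 0, 0], [0, 0, 0.1, 0, 0, 0, 0]])

```text
time: 17.62
position: [0.5553, 0.1954, 0.099]
tool_rot: [-2.188, -2.251, 0.007]
ft_force: [-1.9, -1.1, -13.6]
grip_width: 0.122
grip_force: 50.0
```

Call:
step_arm(targets=[[0, 0, 0.1, 0, 0, 0, 0], [0, 0, 0.1, 0, 0, 0, 0], [0, 0, 0.1, 0, 0, 0, 0], [0, 0, 0.1, 0, 0, 0, 0], [0, 0, 0.1, 0, 0, 0, 0]])

```text
time: 18.03
position: [0.5577, 0.1967, 0.107]
tool_rot: [2.189, 2.252, 0.002]
ft_force: [-0.5, -0.2, -6.9]
grip_width: 0.12
grip_force: 50.0
```

Call:
step_arm(targets=[[0, 0, 0.2, 0, 0, 0, 0], [0, 0, 0.3, 0, 0, 0, 0], [0, 0, 0.2, 0, 0, 0, 0], [0, 0, 0.2, 0, 0, 0, 0], [0, 0, 0.1, 0, 0, 0, 0]])

```text
time: 18.45
position: [0.5573, 0.1966, 0.1165]
tool_rot: [2.189, 2.253, 0.001]
ft_force: [0.3, 0.9, -6.3]
grip_width: 0.123
grip_force: 50.0
```

Call:
step_arm(targets=[[0, 0, 0, 0, 0, 0, 0], [0, 0, 0, 0, 0, 0, 0], [0, 0, 0, 0, 0, 0, 0], [0, 0, 0, 0, 0, 0, 0], [0, 0, 0, 0, 0, 0, 0]])

```text
time: 18.87
position: [0.557, 0.1965, 0.1158]
tool_rot: [-2.189, -2.253, 0.0]
ft_force: [0.3, -0.5, -6.4]
grip_width: 0.124
grip_force: 50.0
```

```bash
python3 - <<'E'
from h import *
s=ctrl.get_state();print(s["position"],s["ft_force"],s["time"],abs(s["qd"]).max())
im,P=cloud("scene");save(cv2.resize(im[170:370,200:480],(784,560)),"end.png")
Q=P[210:320,360:480].reshape(-1,3);r=np.hypot(Q[:,0]-.557,Q[:,1]-.195)
q=Q[(r>.03)&(r<.112)&(Q[:,2]>.12)&(Q[:,2]<.16)];A=np.c_[q[:,:2],np.ones(len(q))]
for _ in range(5):
    c=np.linalg.lstsq(A,q[:,2],rcond=None)[0];k=abs(A@c-q[:,2])<.004;A,q=A[k],q[k]
print(len(q),c,c@[.557,.195,1])
E
```

```text
[0.55700043 0.19648092 0.11583258] [ 0.34630404 -0.49751642 -6.3641002 ] 18.8667 0.0013790213998546394
2834 [ 0.00965575 -0.00732982  0.13079561] 0.13474454948150852
```

View pics/end.png

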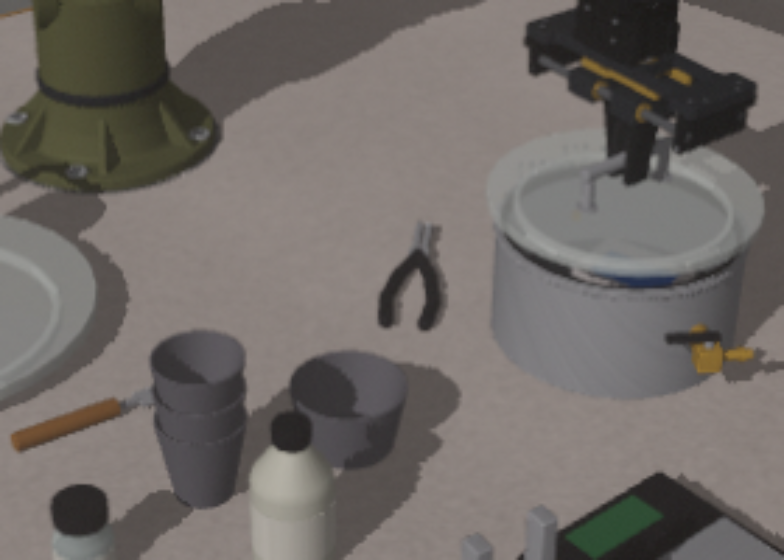

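The lid's top is at 0.1347, which puts its underside at about 0.125: 20 mm above the rim, tilted about 0.01 rad. Weight on the wrist is 6.4 N, and the stack is intact. Handing in.

```bash
python3 -c "
from bench import ctrl
print(ctrl.close_job())"
```

```text
the job is handed in; nothing more can be done
None
```

The cup is nested in the stack, and the gripper is holding the lid level about 20 mm above the pot's rim; the job was handed in at about 19 s, and no verdict came back.

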